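# Leave the carved panel on show and take up the tool caddy

## Task

The carved panel stays on the table as the pattern and the tool caddy goes: take the panel up out of the caddy's slot, stand it on its lower edge on the table in front of the brown block's side away from the robot, and leave it leaning back against the block at a clear slant, carved face outwards. Then take the caddy by its bar handle, lift it straight up about ten centimetres clear of the table with both knives still in it, and finish while holding it there, steady and level. Leave everything else on the table where it lies, and do not tip the caddy on the way.

Things in the scene. Friction and masses are not known exactly. Their poses are not given: they have to be found in the camera images.
- caddy: loose plywood tray 160 (x) by 240 (y) by 50 high, walls 8, about 0.6 kg with its knives. Dark bar handle along its y over the middle, 18 by 18 in section, between end posts 40 wide, 114 high. On its +x side, away from the robot, a slot 26 wide (x = 46 to 72; walls 50 high, floor at 8) holds the panel. Origin at the centre of the underside, z up; yaw within 25 degrees of 0.
- handle (a point): centre of the caddy's bar handle, 105 above the caddy's underside; bar top at 114, underside at 96; free along y for 220, open below down to the tools
- panel: loose pale wooden panel, leaf carved on its +x face; 14 thick (x), 140 wide (y), 160 tall (z), about 0.2 kg; plain band in the top 38. Origin at the centre of the lower edge, mid-thickness; z up along the panel. Starts upright in the caddy's slot, lower edge 8 above the caddy's underside, carved face away from the robot, top 54 above the handle.
- panel_top (a point): middle of the panel's upper edge, 160 from its origin along its z
- block: brown squared wooden carving block fixed to the table: 80 (x) by 200 (y) by 90 high, standing at either the left or the right of the caddy, yaw within 25 degrees of 0. Origin at the centre of its underside; z up. Its long +x face, away from the robot, has free table before it.
- knife_a: carving knife lying in the caddy, with a wooden handle and steel blade, about 160 long, 20 wide, 18 high; origin at the centre of its underside, blade towards +y
- knife_b: carving knife lying in the caddy, light handle, with a wooden handle and steel blade, about 160 long, 20 wide, 18 high; origin at the centre of its underside, blade towards +y
- plaque: bystander: unfinished panel lying flat, 150 by 190 by 18, round carving; origin under its centre
- knife_box: bystander: blue and white box 90 by 150 by 52; origin under its centre
- bench_knife: bystander: carving knife on the table, with a wooden handle and steel blade, about 160 long, 20 wide, 18 high; origin at the centre of its underside, blade towards +y
- mallet: bystander: wooden mallet lying on the table, head about 72 by 100 by 72 high, handle along +x 150 long; origin under it, at the head's +x side
- eraser: bystander: white eraser 30 by 45 by 12; origin under its centre
- pencil: bystander: yellow pencil 150 long, 8 thick; origin under its centre

How it is judged:
By the outcome, as a careful person would: the job done as asked, in the order asked, and still so for the second after the job is handed in, while the arm keeps its last pose, push and grip.
It also fails if it takes over 54 s, if anything falls off the work surface, if the arm or the gripper's body presses on something with over 40 N, if the wrist force passes 120 N, or if a joint passes its speed limit or range.

## Robot

A 6-joint arm with a two-finger parallel gripper is mounted at the origin on the work surface. World frame = base frame: x ahead of the robot, y to its left, z up, the work surface at z = 0. Lengths are in m, angles in rad, forces in N, time in s.
With the tool pointing down it reaches from about 0.35 to 0.925 m from the base axis. Payload 6.4 kg.
Tool frame: the origin (TCP) lies on the mounting face of the last link; the fingertips stand 173 mm ahead of it and the grasp point (between the pads) lies 155 mm ahead of it; z points along the fingers, y is the line along which they close (so a half turn about z gives the same grasp; the last joint's range is limited). The gripper opens to 85 mm and grips with 20 to 120 N. Pads are 22 mm wide; open, the fingers measure 114 mm over their backs; the gripper's body (76 mm by 85 mm) begins 54 mm behind the grasp point. The pads swing forward as they close: fully open they stand 13 mm farther back than shut.
Start: joints at [-1.504, 0.245, 1.558, -0, 1.339, -0.174], TCP at [0.155, -0.631, 0.405] pointing down, gripper open.
Joint ranges: [-3.13, 3.13], [-1.02, 2.26], [0.13, 2.54], [-0.95, 4.09], [0.21, 2.88], [-2.74, 2.74]. Speed limits (rad/s): [2.57, 2.57, 3.14, 3.14, 3.14, 3.14].

## Interface

Orientations are given as a unit quaternion [x, y, z, w].
In Python, from station import ctrl, viewer, workorder gives the robot as it stands.
- The arm moves only by the tool play_rows, never from a script. Its argument "plan" is a list of rows, each a list of 6 numbers: the shift along the tool's x, y, z in mm, then the turn, a rotation vector about the tool's x, y, z in rad. A call has 1 to 20 rows; each row shifts and turns the commanded pose from where the row before left it, along the tool's axes as they then stand; what a row does not reach is not made up. A row lasts 1/12 s, in which the tool goes at most 41.7 mm and 7.16 degrees, less where a joint would pass 70% of its speed; a pose out of reach is approached as far as the arm can. A call is refused whole if a number of a shift passes 41.7 or a number of a turn 0.125, either way. A call with a gripper value outside its range is refused whole. "grip" is the opening, from 0 (shut) to 1 (fully open), set as the call begins (left out, the last holds). The fingers move at their own pace and stop on an object; "grip_force" is the grip in N (left out, the last holds). Time passes only in rows, so rows that do not move let the fingers close. It gives the time, the measured TCP pose, the force, the opening and the grip force at its end, in the units of the state.
- ctrl.observe(): the state, without advancing time (a new reading comes with each control period).
- viewer.grab_frame(name): name is "side" or "top"; returns the picture (400x640x3 uint8, red, green, blue); there is no depth.
- viewer.get_calibration(name): a dict with "vfov" (degrees; the focal length in pixels is half the picture's height over the tangent of half this angle, whatever the lens; pixels are square), "cx", "cy" (the principal point, pixels), "extrinsics" (4x4, takes a point from world to camera coordinates). Camera axes: x right, y down, z forward; pixel columns grow to the right and rows downward; lengths in m; the calibration is good to about 2 mm. A picture is of the moment at which its call begins. get_calibration takes no time and is no camera call.
- workorder.sign_off(): hands the job in; it is judged then, once.
The state is a dict: "time": time; "joint_positions": joint angles; "dq": joint speeds; "tau": joint torques, N m; "tool_pos": TCP position; "eef_rot": TCP orientation; "ft_force": force on the tool from outside, world axes, zero at the start; "moment": the same for the moment, N m; "gripper_width": finger opening in m; "gripper_force": force on a finger pad.
Only numpy, scipy, OpenCV 4.12 (cv2) and the standard library are available. Lean on these libraries where they do the work, as an engineer would, in place of code of your own. Each camera call takes 0.05 s, during which the arm holds its last target. There are 200 camera calls.

## Working session

There is one attempt and no reset: what is moved stays moved. The work goes in short steps, Python scripts to look and compute and a tool call to move; the robot and the scene stay as the last step left them, time stands still between calls to the robot, and variables do not carry over. Pictures are saved under pics/ and viewed, at most 10 in all, crops included, and the job is handed in when it is done.

Besides the shell and the picture viewer there is one more tool, called after "Request:" as a command line: name --pt "numbers of a row" for each row, then --argument value for the rest. play_rows: Moves the arm, as the interface text tells. Its arguments: {"type":"object","properties":{"plan":{"type":"array","items":{"type":"array","items":{"type":"number"}}},"grip":{"type":"number"},"grip_force":{"type":"number"}},"required":["plan"]}

```bash
ls; mkdir -p pics; python3 - <<'E'
from station import ctrl, viewer, workorder
import cv2
for n in("side","top"):
    cv2.imwrite(f"pics/{n}0.png",viewer.grab_frame(n)[:,:,::-1]); print(viewer.get_calibration(n))
print(ctrl.observe())
E
```

```text
pics
{'vfov': 51.940706546205, 'cx': 319.72000858464247, 'cy': 198.62272373917554, 'extrinsics': array([[-0.9990515 , -0.04181067,  0.01216437,  0.60958505],
       [-0.0366669 ,  0.65708827, -0.75292134,  0.09204235],
       [ 0.02348708, -0.75265322, -0.65799809,  1.43904259],
       [ 0.        ,  0.        ,  0.        ,  1.        ]])}
{'vfov': 48.91483805187912, 'cx': 319.3004841163859, 'cy': 197.43331108593748, 'extrinsics': array([[ 0.0511119 , -0.99867766, -0.00552279, -0.0040093 ],
       [-0.97665469, -0.04882791, -0.20919236,  0.64772431],
       [ 0.20864607,  0.01608608, -0.97785891,  1.43864863],
       [ 0.        ,  0.        ,  0.        ,  1.        ]])}
{'time': 0.1, 'joint_positions': array([-1.50411646e+00,  2.45741371e-01,  1.55893579e+00, -2.50248592e-05,
        1.33865430e+00, -1.74130309e-01]), 'dq': array([ 0.00125651,  0.00016151, -0.00424168,  0.00171669,  0.00063315,
        0.00022904]), 'tau': array([ 9.44700405e-04, -4.30673540e+01, -3.27128112e+01, -5.32187380e-05,
        2.89223201e-03,  1.04625522e-05]), 'tool_pos': array([ 0.15498854, -0.63103382,  0.40366859]), 'eef_rot': array([ 9.92759338e-01,  1.20117194e-01,  3.45296572e-05, -8.68801882e-04]), 'ft_force': array([ 0.09378107, -0.00161614,  0.28373786]), 'moment': array([-0.01353228,  0.01545833,  0.04900361]), 'gripper_force': 0.0, 'gripper_width': 0.08543584099021427}
```

View pics/side0.png

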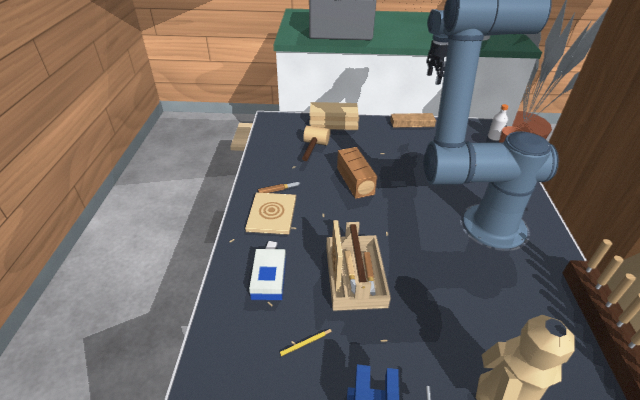

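View pics/top0.png

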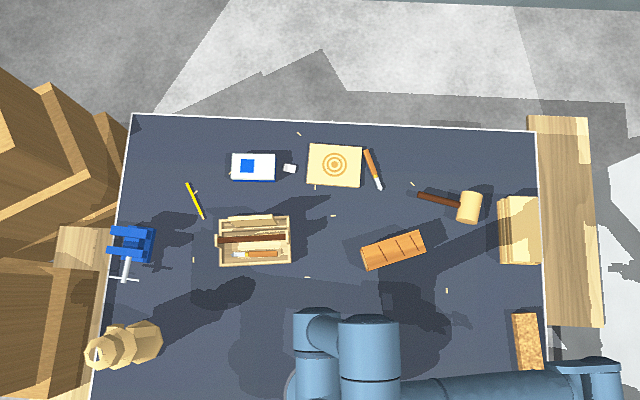

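Top view: the caddy is at about (253,240), with the panel on its upper edge. The block is at (393,250), to the robot's right. In the side view the caddy is at (357,270) and the block at (357,172). I'll enlarge these areas to get the corners.

```bash
python3 - <<'E'
import cv2,numpy as np
t=cv2.imread("pics/top0.png");s=cv2.imread("pics/side0.png")
a=cv2.resize(t[200:280,205:305],None,fx=4,fy=4,interpolation=2)   # 400x320
b=cv2.resize(t[220:280,350:440],None,fx=4,fy=4,interpolation=2)  # 360x240
c=cv2.resize(s[210:320,315:400],None,fx=4.5,fy=4.5,interpolation=2) # 382x495
im=np.zeros((580,800,3),np.uint8)
im[:320,:400]=a; im[330:570,:360]=b; im[:c.shape[0],410:410+c.shape[1]]=c
cv2.imwrite("pics/crop0.png",im)
E
```

```text
(no output)
```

View pics/crop0.png

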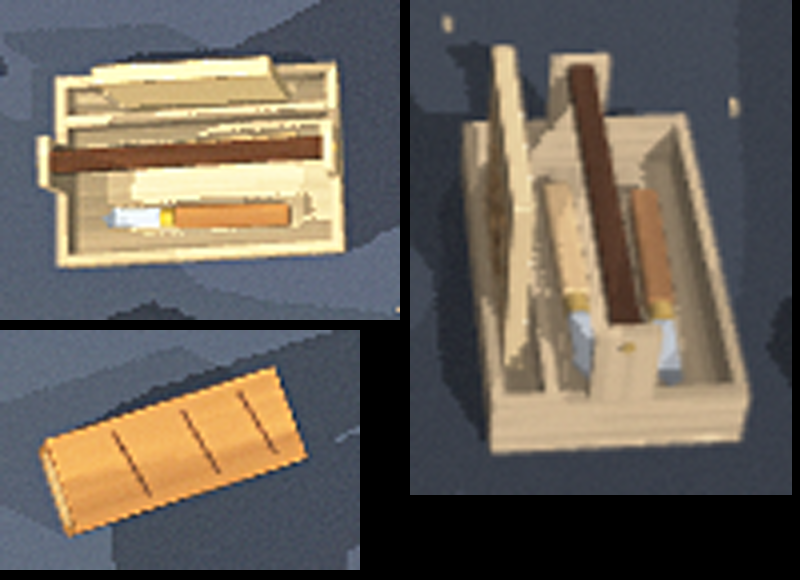

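```bash
cat > h.py <<'E'
import numpy as np
from station import ctrl, viewer, workorder
def cal(n):
    c=viewer.get_calibration(n); E=np.array(c["extrinsics"]); f=200/np.tan(np.radians(c["vfov"]/2))
    return c,E[:3,:3],E[:3,3],f
def cast(n,u,v,z):
    c,R,t,f=cal(n); C=-R.T@t; d=R.T@np.array([(u-c["cx"])/f,(v-c["cy"])/f,1])
    return C+d*(z-C[2])/d[2]
def proj(n,p):
    c,R,t,f=cal(n); q=R@np.array(p)+t; return np.array([c["cx"]+f*q[0]/q[2],c["cy"]+f*q[1]/q[2]])
E
python3 - <<'E'
from h import *
np.set_printoptions(precision=4,suppress=True)
for n in("side","top"): c,R,t,f=cal(n); print(n,-R.T@t)
A=lambda x,y:(205+x/4,200+y/4); B=lambda x,y:(350+x/4,220+(y-330)/4); S=lambda x,y:(315+(x-410)/4.5,210+y/4.5)
def show(l,n,F,pts,z):
    P=[cast(n,*F(*p),z)[:2] for p in pts]; print(l,*P)
    for i in range(len(P)-1): d=P[i+1]-P[i]; print('   len',np.linalg.norm(d).round(4),'dir deg',np.degrees(np.arctan2(d[1],d[0])).round(1))
    print('   mean',np.mean(P,0))
show('rim',"top",A,[(55,75),(338,65),(345,250),(58,268)],.05)
show('bar',"top",A,[(50,160),(322,147)],.114)
show('paneltop front',"top",A,[(92,67),(270,57)],.168)
show('paneltop back',"top",A,[(95,80),(272,68)],.168)
show('block',"top",B,[(42,440),(275,367),(307,460),(70,537)],.09)
show('S bar',"side",S,[(580,66),(627,322)],.114)
show('S rim',"side",S,[(463,122),(686,115),(748,388),(490,398)],.05)
show('S paneltop',"side",S,[(503,46),(526,207)],.168)
show('S base',"side",S,[(490,452),(742,440)],.0)
E
```

```text
side [0.5786 1.0481 1.0088]
top [0.3326 0.0045 1.5423]
rim [0.5589 0.3706] [0.5798 0.128 ] [0.4227 0.1119] [0.3955 0.3518]
   len 0.2434 dir deg -85.1
   len 0.1579 dir deg -174.1
   len 0.2415 dir deg 96.5
   mean [0.4892 0.2406]
bar [0.4792 0.352 ] [0.501  0.1314]
   len 0.2217 dir deg -84.4
   mean [0.4901 0.2417]
paneltop front [0.5489 0.313 ] [0.564  0.1726]
   len 0.1412 dir deg -83.9
   mean [0.5564 0.2428]
paneltop back [0.5386 0.3096] [0.5552 0.1703]
   len 0.1402 dir deg -83.2
   mean [0.5469 0.24  ]
block [ 0.4808 -0.1159] [ 0.5511 -0.3071] [ 0.4754 -0.3336] [ 0.4031 -0.1411]
   len 0.2037 dir deg -69.8
   len 0.0802 dir deg -160.7
   len 0.2056 dir deg 110.6
   mean [ 0.4776 -0.2244]
S bar [0.5033 0.1412] [0.4793 0.3574]
   len 0.2175 dir deg 96.4
   mean [0.4913 0.2493]
S rim [0.5824 0.1375] [0.4229 0.1221] [0.3989 0.3549] [0.559  0.3704]
   len 0.1602 dir deg -174.5
   len 0.2341 dir deg 95.9
   len 0.1609 dir deg 5.5
   mean [0.4908 0.2462]
S paneltop [0.5578 0.1801] [0.5423 0.3172]
   len 0.1379 dir deg 96.4
   mean [0.5501 0.2486]
S base [0.5572 0.3757] [0.3968 0.3588]
   len 0.1613 dir deg -174.0
   mean [0.477  0.3672]
```

```bash
cat >> h.py <<'E'
from scipy.spatial.transform import Rotation as Ro
def goal(g,yaw,tilt=0):
    """grasp point g (m), tool y along yaw deg, panel-type lean-back tilt deg -> remaining shift (mm) in current tool axes, turn, shift in goal axes"""
    o=ctrl.observe(); R0=Ro.from_quat(o["eef_rot"]); p0=np.array(o["tool_pos"])
    a=np.radians(yaw); y=np.array([np.cos(a),np.sin(a),0]); z=np.array([0,0,-1.]); x=np.cross(y,z)
    R1=Ro.from_matrix(np.c_[x,y,z])*Ro.from_rotvec([-np.radians(tilt),0,0])
    p1=np.array(g)-.155*R1.as_matrix()[:,2]; d=(p1-p0)*1000
    np.set_printoptions(precision=3,suppress=True)
    print("t",o["time"],"grasp now",p0+.155*R0.as_matrix()[:,2],"shift cur axes",R0.inv().apply(d),"turn",(R0.inv()*R1).as_rotvec(),"shift goal axes",R1.inv().apply(d),"F",o["ft_force"],"w",o["gripper_width"])
E
python3 - <<'E'
from h import *
for n,p in [("mallet handle tip",(411,192)),("bench knife",(380,190)),("plaque",(361,186))]: print(n,cast("top",*p,.01))
goal((.551,.243,.25),5.8)
E
```

```text
mallet handle tip [ 0.69572466 -0.29614802  0.01      ]
bench knife [ 0.69754203 -0.18557586  0.01      ]
plaque [ 0.70885873 -0.11733592  0.01      ]
t 0.1 grasp now [ 0.155 -0.631  0.249] shift cur axes [ 593.037 -754.367    0.128] turn [-0.001 -0.001 -1.431] shift goal axes [829.54  482.311  -1.331] F [ 0.094 -0.002  0.284] w 0.08543584099021427
```

Request:
play_rows --pt "0 0 -5 0 0 -0.119" --pt "0 0 -5 0 0 -0.119" --pt "0 0 -5 0 0 -0.119" --pt "0 0 -5 0 0 -0.119" --pt "0 0 -5 0 0 -0.119" --pt "0 0 -5 0 0 -0.119" --pt "0 0 -5 0 0 -0.119" --pt "0 0 -5 0 0 -0.119" --pt "0 0 -5 0 0 -0.119" --pt "0 0 -5 0 0 -0.119" --pt "0 0 -5 0 0 -0.119" --pt "0 0 -5 0 0 -0.119" --pt "0 0 0 0 0 0" --pt "0 0 0 0 0 0" --grip 0.7

```text
time: 1.27
tool_pos: [0.155, -0.6312, 0.4645]
eef_rot: [0.673, 0.74, 0.0, -0.0]
ft_force: [-0.4, -0.4, -0.4]
gripper_width: 0.0598
gripper_force: 0.0
```

```bash
python3 - <<'E'
from h import *
goal((.551,.243,.25),5.8)
E
```

```text
t 1.2667 grasp now [ 0.155 -0.631  0.309] shift cur axes [832.695 477.143  59.625] turn [-0.    -0.    -0.006] shift goal axes [829.728 482.305  59.451] F [-0.372 -0.418 -0.385] w 0.059761236005941056
```

Request:
play_rows --pt "16 9 0 0 0 0" --pt "32 18.5 0 0 0 0" --pt "32 18.5 0 0 0 0" --pt "32 18.5 0 0 0 0" --pt "32 18.5 0 0 0 0" --pt "32 18.5 0 0 0 0" --pt "32 18.5 0 0 0 0" --pt "32 18.5 0 0 0 0" --pt "32 18.5 0 0 0 0" --pt "32 18.5 0 0 0 0" --pt "32 18.5 0 0 0 0" --pt "32 18.5 0 0 0 0" --pt "32 18.5 0 0 0 0" --pt "32 18.5 0 0 0 0" --pt "32 18.5 0 0 0 0" --pt "32 18.5 0 0 0 0" --pt "32 18.5 0 0 0 0" --pt "32 18.5 0 0 0 0" --pt "32 18.5 0 0 0 0" --pt "32 18.5 0 0 0 0"

```text
time: 2.93
tool_pos: [0.4529, 0.0271, 0.4642]
eef_rot: [0.673, 0.74, -0.0, -0.0]
ft_force: [0.4, -0.4, 0.3]
gripper_width: 0.0597
gripper_force: 0.0
```

Request:
play_rows --pt "32 18.5 0 0 0 0" --pt "32 18.5 0 0 0 0" --pt "32 18.5 0 0 0 0" --pt "32 18.5 0 0 0 0" --pt "32 18.5 0 0 0 0" --pt "30 17 10 0 0 0" --pt "16 10 15 0 0 0" --pt "0 0 20 0 0 0" --pt "0 0 10 0 0 0" --pt "0 0 0 0 0 0" --pt "0 0 0 0 0 0"

```text
time: 3.85
tool_pos: [0.5513, 0.2413, 0.409]
eef_rot: [0.672, 0.74, -0.001, -0.0]
ft_force: [0.6, -0.3, 0.6]
gripper_width: 0.0597
gripper_force: 0.0
```

```bash
python3 - <<'E'
from h import *
import cv2
goal((.551,.243,.25),5.8)
t=viewer.grab_frame("top")[:,:,::-1]; s=viewer.grab_frame("side")[:,:,::-1]
a=cv2.resize(t[180:290,200:320],None,fx=3.2,fy=3.2); c=cv2.resize(s[100:330,290:420],None,fx=2.6,fy=2.6)
im=np.zeros((598,760,3),np.uint8); im[:352,:384]=a; im[:598,400:738]=c; cv2.imwrite("pics/c1.png",im)
E
```

```text
t 3.85 grasp now [0.551 0.241 0.254] shift cur axes [ 1.769 -0.109  4.046] turn [-0.002  0.    -0.005] shift goal axes [ 1.769 -0.108  4.047] F [ 0.556 -0.282  0.56 ] w 0.059687284173623505
```

View pics/c1.png

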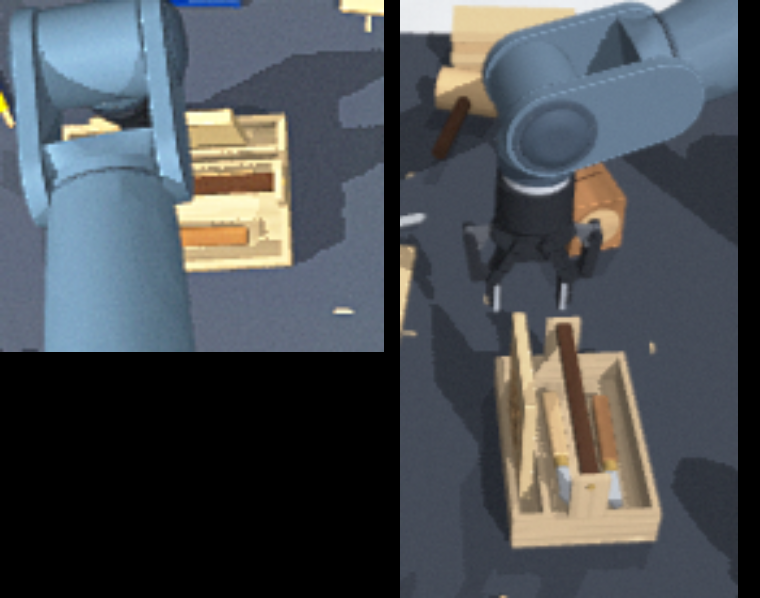

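Side view: the two pads at (497,297) and (563,297) straddle the panel's top edge, which is consistent with the measured position. I'll lower and grip.

Request:
play_rows --pt "2 0 13 0 0 0" --pt "0 0 13 0 0 0" --pt "0 0 13 0 0 0" --pt "0 0 13 0 0 0" --pt "0 0 13 0 0 0" --pt "0 0 13 0 0 0" --pt "0 0 13 0 0 0" --pt "0 0 12 0 0 0" --pt "0 0 0 0 0 0" --pt "0 0 0 0 0 0"

```text
time: 4.78
tool_pos: [0.5511, 0.2437, 0.3056]
eef_rot: [0.672, 0.741, -0.001, -0.001]
ft_force: [0.6, -0.5, 0.4]
gripper_width: 0.0601
gripper_force: 0.0
```

Request:
play_rows --pt "0 0 0 0 0 0" --pt "0 0 0 0 0 0" --pt "0 0 0 0 0 0" --pt "0 0 0 0 0 0" --pt "0 0 0 0 0 0" --pt "0 0 0 0 0 0" --pt "0 0 0 0 0 0" --pt "0 0 0 0 0 0" --pt "0 0 0 0 0 0" --pt "0 0 0 0 0 0" --grip 0 --grip_force 40

```text
time: 5.62
tool_pos: [0.5517, 0.2438, 0.3077]
eef_rot: [0.672, 0.741, 0.001, 0.001]
ft_force: [0.1, -0.0, 4.2]
gripper_width: 0.0134
gripper_force: 40.4
```

Request:
play_rows --pt "0 0 -3 0 0 0" --pt "0 0 -6 0 0 0" --pt "0 0 -8 0 0 0" --pt "0 0 -10 0 0 0" --pt "0 0 -12 0 0 0" --pt "0 0 -15 0 0 0" --pt "0 0 -15 0 0 0" --pt "0 0 -15 0 0 0" --pt "0 0 -15 0 0 0" --pt "0 0 -15 0 0 0" --pt "0 0 -15 0 0 0" --pt "0 0 -12 0 0 0" --pt "0 0 -9 0 0 0" --pt "0 0 0 0 0 0" --pt "0 0 0 0 0 0"

```text
time: 6.87
tool_pos: [0.5513, 0.2437, 0.4571]
eef_rot: [0.672, 0.741, 0.0, 0.0]
ft_force: [-0.1, 0.2, -1.8]
gripper_width: 0.0134
gripper_force: 39.4
```

```bash
python3 - <<'E'
from h import *
import cv2
goal((.544,-.202,.30),20,16)
t=viewer.grab_frame("top")[:,:,::-1]; s=viewer.grab_frame("side")[:,:,::-1]
a=cv2.resize(t[180:290,200:320],None,fx=3.2,fy=3.2); c=cv2.resize(s[100:330,290:420],None,fx=2.6,fy=2.6)
im=np.zeros((598,760,3),np.uint8); im[:352,:384]=a; im[:598,400:738]=c; cv2.imwrite("pics/c2.png",im)
E
```

```text
t 6.8667 grasp now [0.551 0.244 0.302] shift cur axes [-453.471  -92.223    8.018] turn [-0.277  0.035 -0.249] shift goal axes [-416.337 -196.415  -47.858] F [-0.103  0.246 -1.821] w 0.013354190032433459
```

View pics/c2.png

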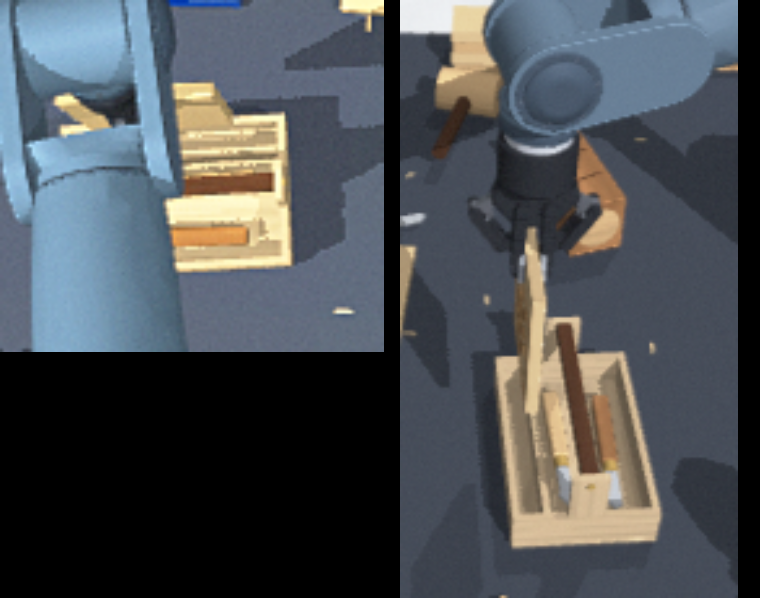

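Side crop: the panel hangs upright at (532,235)–(530,410), out of the slot, and the caddy hasn't moved. Next I'll carry it to the block.

Request:
play_rows --pt "-12 -2.2 0 0 0 0" --pt "-24 -5 0 0 0 0" --pt "-25 -5 0 0 0 0" --pt "-25 -5 0 0 0 0" --pt "-25 -5 0 0 0 0" --pt "-25 -5 0 0 0 0" --pt "-25 -5 0 0 0 0" --pt "-25 -5 1 0 0 0" --pt "-25 -5 1 0 0 0" --pt "-25 -5 1 0 0 0" --pt "-25 -5 1 0 0 0" --pt "-25 -5 1 0 0 0" --pt "-25 -5 1 0 0 0" --pt "-25 -5 1 0 0 0" --pt "-25 -5 1 0 0 0" --pt "-25 -5 0 0 0 0" --pt "-25 -5 0 0 0 0" --pt "-24 -5 0 0 0 0" --pt "-12 -5 0 0 0 0" --pt "-6.5 0 0 0 0 0"

```text
time: 8.63
tool_pos: [0.5029, -0.2184, 0.4479]
eef_rot: [0.673, 0.74, -0.0, -0.001]
ft_force: [0.4, -0.2, -2.7]
gripper_width: 0.0134
gripper_force: 39.3
```

Request:
play_rows --pt "0 0 0 -0.046 0.006 -0.041" --pt "0 0 0 -0.046 0.006 -0.042" --pt "0 0 0 -0.046 0.006 -0.042" --pt "0 0 0 -0.046 0.006 -0.042" --pt "0 0 0 -0.046 0.006 -0.041" --pt "0 0 0 -0.047 0.005 -0.041" --pt "0 0 0 0 0 0" --pt "0 0 0 0 0 0" --pt "0 0 0 0 0 0" --pt "0 0 0 0 0 0"

```text
time: 9.47
tool_pos: [0.504, -0.2164, 0.4486]
eef_rot: [0.568, 0.811, 0.114, 0.079]
ft_force: [0.1, -0.2, -1.7]
gripper_width: 0.0134
gripper_force: 39.4
```

```bash
python3 - <<'E'
from h import *
import cv2
goal((.544,-.202,.19),20,16)
goal((.544,-.202,.145),20,16)
s=viewer.grab_frame("side")[:,:,::-1]; t=viewer.grab_frame("top")[:,:,::-1]
c=cv2.resize(s[60:210,280:440],None,fx=2.5,fy=2.5); a=cv2.resize(t[180:300,330:460],None,fx=3,fy=3)
im=np.zeros((375,800,3),np.uint8); im[:360,:390]=a; im[:375,400:800]=c; cv2.imwrite("pics/c3.png",im)
E
```

```text
t 9.4667 grasp now [ 0.544 -0.202  0.3  ] shift cur axes [ -0.254 -30.255 105.348] turn [-0.002 -0.    -0.001] shift goal axes [ -0.187 -30.415 105.302] F [ 0.109 -0.187 -1.678] w 0.013443210735522957
t 9.4667 grasp now [ 0.544 -0.202  0.3  ] shift cur axes [ -0.282 -42.593 148.624] turn [-0.002 -0.    -0.001] shift goal axes [ -0.187 -42.818 148.559] F [ 0.109 -0.187 -1.678] w 0.013443210735522957
```

View pics/c3.png

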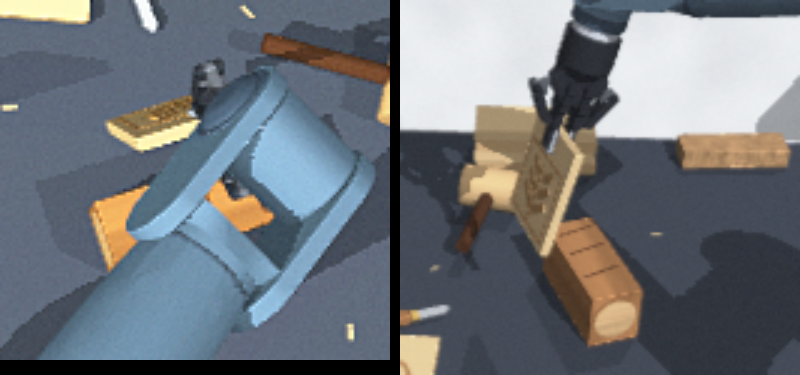

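Panel is tilted, carved face outward, clear in front of the block: the crop shows its lower edge near (545,250) and the block top edge at (555,235). I'll lower it.

Request:
play_rows --pt "0 -2 6 0 0 0" --pt "0 -3 12 0 0 0" --pt "0 -4 13 0 0 0" --pt "0 -4 13 0 0 0" --pt "0 -4 13 0 0 0" --pt "0 -4 13 0 0 0" --pt "0 -4 13 0 0 0" --pt "0 -4 13 0 0 0" --pt "0 -4 13 0 0 0" --pt "0 -3 12 0 0 0" --pt "0 -3 10 0 0 0" --pt "0 -2 8 0 0 0" --pt "0 -1 5 0 0 0" --pt "0 0 0 0 0 0" --pt "0 0 0 0 0 0" --pt "0 0 0 0 0 0"

```text
time: 10.9
tool_pos: [0.5035, -0.2171, 0.2995]
eef_rot: [0.568, 0.811, 0.114, 0.08]
ft_force: [0.0, -0.3, -1.2]
gripper_width: 0.0135
gripper_force: 39.4
```

Request:
play_rows --pt "0 -0.5 1.5 0 0 0" --pt "0 -0.5 1.5 0 0 0" --pt "0 -0.5 1.5 0 0 0" --pt "0 0 0 0 0 0" --pt "0 0 0 0 0 0"

```text
time: 11.32
tool_pos: [0.5029, -0.2169, 0.2939]
eef_rot: [0.568, 0.811, 0.114, 0.079]
ft_force: [-0.1, 0.3, -1.0]
gripper_width: 0.0138
gripper_force: 39.4
```

```bash
python3 - <<'E'
from h import *
goal((.509,-.215,.1413),20,16)
E
```

```text
t 11.3167 grasp now [ 0.543 -0.202  0.145] shift cur axes [ -0.318 -35.957  -6.563] turn [-0.001 -0.    -0.001] shift goal axes [ -0.297 -35.953  -6.589] F [-0.118  0.284 -1.031] w 0.013840511211457122
```

Request:
play_rows --pt "0 -0.3 1 0 0 0" --pt "0 -0.3 1 0 0 0" --pt "0 -0.3 1 0 0 0" --pt "0 0 0 0 0 0" --pt "0 0 0 0 0 0" --pt "0 0 0 0 0 0"

```text
time: 11.82
tool_pos: [0.503, -0.2169, 0.2908]
eef_rot: [0.568, 0.811, 0.114, 0.08]
ft_force: [-0.5, 0.4, -0.9]
gripper_width: 0.0135
gripper_force: 39.4
```

Request:
play_rows --pt "0 -2.9 -0.8 0 0 0" --pt "0 -4.8 -1.4 0 0 0" --pt "0 -4.8 -1.4 0 0 0" --pt "0 -4.8 -1.4 0 0 0" --pt "0 -4.8 -1.4 0 0 0" --pt "0 -2.9 -0.8 0 0 0" --pt "0 -2.9 -0.8 0 0 0" --pt "0 -1.9 -0.5 0 0 0" --pt "0 0 0 0 0 0" --pt "0 0 0 0 0 0" --pt "0 0 0 0 0 0"

```text
time: 12.73
tool_pos: [0.4739, -0.2275, 0.2908]
eef_rot: [0.568, 0.811, 0.114, 0.08]
ft_force: [-0.3, 0.2, -2.4]
gripper_width: 0.0135
gripper_force: 39.4
```

Request:
play_rows --pt "0 -0.3 1 0 0 0" --pt "0 -0.3 1 0 0 0" --pt "0 -0.3 1 0 0 0" --pt "0 0 0 0 0 0" --pt "0 0 0 0 0 0" --pt "0 0 0 0 0 0"

```text
time: 13.23
tool_pos: [0.4744, -0.2279, 0.2898]
eef_rot: [0.568, 0.811, 0.114, 0.08]
ft_force: [-6.3, 2.6, 12.4]
gripper_width: 0.0129
gripper_force: 41.5
```

```bash
python3 - <<'E'
from h import *
import cv2
goal((.509,-.215,.1413),20,16)
s=viewer.grab_frame("side")[:,:,::-1]; t=viewer.grab_frame("top")[:,:,::-1]
c=cv2.resize(s[100:210,320:420],None,fx=5,fy=5,interpolation=2); a=cv2.resize(t[190:290,350:440],None,fx=3,fy=3)
im=np.zeros((550,800,3),np.uint8); im[:300,:270]=a; im[:550,280:780]=c; cv2.imwrite("pics/c4.png",im)
E
```

```text
t 13.2333 grasp now [ 0.515 -0.213  0.141] shift cur axes [ 0.248 -5.41  -2.064] turn [0. 0. 0.] shift goal axes [ 0.246 -5.41  -2.063] F [-6.339  2.592 12.371] w 0.012948166495019791
```

View pics/c4.png

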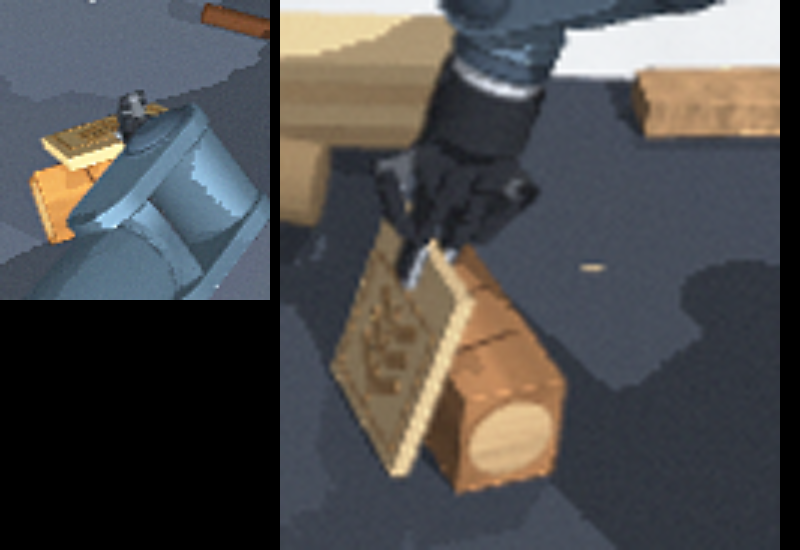

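Panel foot is on the table (+12 N) with a few mm of gap to the block; the lower near corner is at (400,470) in the crop. I'll ease up slightly and slide it back to contact.

Request:
play_rows --pt "0 0.7 -2.2 0 0 0" --pt "0 -1 -0.3 0 0 0" --pt "0 -1 -0.3 0 0 0" --pt "0 -1 -0.3 0 0 0" --pt "0 -1 -0.3 0 0 0" --pt "0 0 0 0 0 0" --pt "0 0 0 0 0 0" --pt "0 0 0 0 0 0"

```text
time: 14.0
tool_pos: [0.471, -0.2285, 0.2904]
eef_rot: [0.568, 0.811, 0.115, 0.081]
ft_force: [9.9, 2.5, -2.9]
gripper_width: 0.0135
gripper_force: 39.7
```

Request:
play_rows --pt "0 -1 -0.3 0 0 0" --pt "0 0 0 0 0 0" --pt "0 0 0 0 0 0" --pt "0 0 0 0 0 0"

```text
time: 14.33
tool_pos: [0.4704, -0.2287, 0.2905]
eef_rot: [0.568, 0.81, 0.116, 0.082]
ft_force: [13.3, 4.3, -5.2]
gripper_width: 0.0133
gripper_force: 40.1
```

Request:
play_rows --pt "0 -1 -0.3 0 0 0" --pt "0 0 0 0 0 0" --pt "0 0 0 0 0 0" --pt "0 0 0 0 0 0"

```text
time: 14.67
tool_pos: [0.4697, -0.2289, 0.2907]
eef_rot: [0.568, 0.81, 0.117, 0.083]
ft_force: [16.1, 5.3, -4.5]
gripper_width: 0.0134
gripper_force: 41.2
```

Request:
play_rows --pt "0 1 0.3 0 0 0" --pt "0 1 0.3 0 0 0" --pt "0 -0.4 1.3 0 0 0" --pt "0 0 0 0 0 0" --pt "0 0 0 0 0 0" --pt "0 0 0 0 0 0"

```text
time: 15.17
tool_pos: [0.4711, -0.2287, 0.29]
eef_rot: [0.568, 0.811, 0.115, 0.082]
ft_force: [7.9, 3.5, 0.5]
gripper_width: 0.0137
gripper_force: 40.3
```

Request:
play_rows --pt "0 0 0 0 0 0" --pt "0 0 0 0 0 0" --pt "0 0 0 0 0 0" --pt "0 0 0 0 0 0" --pt "0 0 0 0 0 0" --pt "0 0 0 0 0 0" --grip 0.45

```text
time: 15.67
tool_pos: [0.4697, -0.229, 0.2885]
eef_rot: [0.568, 0.811, 0.114, 0.079]
ft_force: [-0.4, 0.5, -1.2]
gripper_width: 0.0384
gripper_force: 0.0
```

Request:
play_rows --pt "0 0 -4 0 0 0" --pt "0 0 -8 0 0 0" --pt "0 0 -12 0 0 0" --pt "0 0 -15 0 0 0" --pt "0 0 -20 0 0 0" --pt "0 0 -25 0 0 0" --pt "0 0 -30 0 0 0" --pt "0 0 -30 0 0 0" --pt "0 0 0 0 0 0" --pt "0 0 0 0 0 0"

```text
time: 16.5
tool_pos: [0.4325, -0.2429, 0.4306]
eef_rot: [0.568, 0.811, 0.113, 0.083]
ft_force: [-0.5, -0.5, -0.2]
gripper_width: 0.0383
gripper_force: 0.0
```

```bash
python3 - <<'E'
from h import *
import cv2
goal((.4905,.244,.30),5.8)
s=viewer.grab_frame("side")[:,:,::-1]; t=viewer.grab_frame("top")[:,:,::-1]
c=cv2.resize(s[100:210,320:420],None,fx=5,fy=5,interpolation=2); a=cv2.resize(t[190:290,350:440],None,fx=3,fy=3)
im=np.zeros((550,800,3),np.uint8); im[:300,:270]=a; im[:550,280:780]=c; cv2.imwrite("pics/c5.png",im)
E
```

```text
t 16.5 grasp now [ 0.473 -0.229  0.282] shift cur axes [437.84  219.255  35.429] turn [ 0.28  -0.029  0.246] shift goal axes [478.543 106.931 -24.393] F [-0.453 -0.521 -0.229] w 0.03825493941160037
```

View pics/c5.png

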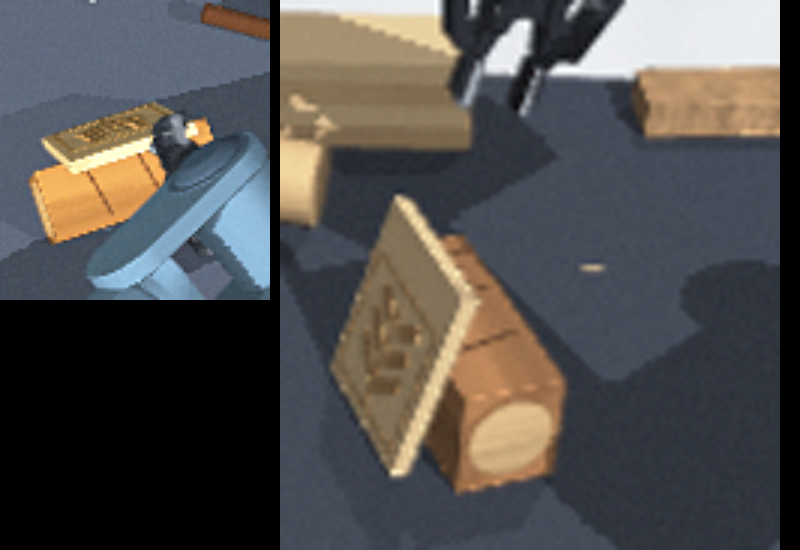

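The panel leans cleanly, carved face out, resting on the block's top edge; in the crop its foot is at (400,470) and its top at (400,200). I'll re-measure the bar while the view is clear.

```bash
python3 - <<'E'
from h import *
import cv2
t=viewer.grab_frame("top")
hsv=cv2.cvtColor(t,cv2.COLOR_RGB2HSV)
m=cv2.inRange(hsv,(0,90,40),(15,255,140)); m[:225]=0;m[255:]=0;m[:,:205]=0;m[:,300:]=0
n,l,st,ce=cv2.connectedComponentsWithStats(m); i=1+np.argmax(st[1:,4]); print(st[i])
r=cv2.minAreaRect(np.argwhere(l==i)[:,::-1].astype(np.float32)); b=cv2.boxPoints(r); print(r,cv2.boxPoints(r))
e=sorted(b.tolist()); A=np.mean(e[:2],0);B=np.mean(e[2:],0)
a=cast("top",*A,.114);c=cast("top",*B,.114); d=a-c
print(a,c,(a+c)/2,np.linalg.norm(d),np.degrees(np.arctan2(-d[0],d[1])))
E
```

```text
[218 234  67  10 374]
((251.02001953125, 238.36000061035156), (6.046232223510742, 66.34214782714844), 86.8201675415039) [[217.73233 237.18153]
 [283.97232 233.50154]
 [284.3077  239.53847]
 [218.06772 243.21846]]
[0.4785892 0.350659  0.114    ] [0.50148546 0.13583451 0.114     ] [0.49003733 0.24324676 0.114     ] 0.21604120206999983 6.083687973221436
```

Request:
play_rows --pt "0 0 0 0.0467 -0.0048 0.041" --pt "0 0 0 0.0467 -0.0048 0.041" --pt "0 0 0 0.0467 -0.0048 0.041" --pt "0 0 0 0.0467 -0.0048 0.041" --pt "0 0 0 0.0467 -0.0048 0.041" --pt "0 0 0 0.0467 -0.0048 0.041" --pt "0 0 0 0 0 0" --grip 0.65

```text
time: 17.23
tool_pos: [0.4328, -0.2422, 0.4255]
eef_rot: [0.67, 0.742, 0.0, -0.005]
ft_force: [-0.2, 0.2, 1.0]
gripper_width: 0.0554
gripper_force: 0.0
```

Request:
play_rows --pt "12 2 -1 0 0 0" --pt "25 5 -1 0 0 0" --pt "26 6 -1 0 0 0" --pt "26 6 -2 0 0 0" --pt "26 6 -2 0 0 0" --pt "26 6 -2 0 0 0" --pt "26 6 -2 0 0 0" --pt "26 6 -2 0 0 0" --pt "26 6 -2 0 0 0" --pt "26 6 -2 0 0 0" --pt "26 6 -2 0 0 0" --pt "26 6 -1 0 0 0" --pt "26 6 -1 0 0 0" --pt "26 6 -1 0 0 0" --pt "26 6 -1 0 0 0" --pt "26 6 -1 0 0 0" --pt "26 6 0 0 0 0" --pt "26 5 0 0 0 0" --pt "20 3 0 0 0 0" --pt "10 2 0 0 0 0"

```text
time: 18.9
tool_pos: [0.4893, 0.2512, 0.4527]
eef_rot: [0.669, 0.743, 0.0, -0.004]
ft_force: [-0.0, -0.1, -0.6]
gripper_width: 0.0557
gripper_force: 0.0
```

```bash
python3 - <<'E'
from h import *
goal((.4905,.244,.105),5.8)
E
```

```text
t 18.9 grasp now [0.488 0.252 0.298] shift cur axes [ -8.59    1.39  192.688] turn [-0.005 -0.007  0.004] shift goal axes [ -7.277   0.497 192.746] F [-0.048 -0.15  -0.562] w 0.05565091016608122
```

Request:
play_rows --pt "-3.5 0.3 15 -0.005 -0.007 0.002" --pt "-3.5 0.2 20 0 0 0" --pt "0 0 20 0 0 0" --pt "0 0 20 0 0 0" --pt "0 0 20 0 0 0" --pt "0 0 20 0 0 0" --pt "0 0 15 0 0 0" --pt "0 0 12 0 0 0" --pt "0 0 10 0 0 0" --pt "0 0 0 0 0 0" --pt "0 0 0 0 0 0"

```text
time: 19.82
tool_pos: [0.4915, 0.2417, 0.3013]
eef_rot: [0.671, 0.741, -0.0, 0.001]
ft_force: [0.4, -0.1, 0.0]
gripper_width: 0.0559
gripper_force: 0.0
```

```bash
python3 - <<'E'
from h import *
import cv2
goal((.4903,.2437,.105),6)
s=viewer.grab_frame("side")[:,:,::-1]
cv2.imwrite("pics/c6.png",cv2.resize(s[150:330,290:440],None,fx=3.3,fy=3.3,interpolation=2))
E
```

```text
t 19.8167 grasp now [0.492 0.241 0.146] shift cur axes [ 2.165 -1.012 41.291] turn [ 0.001  0.001 -0.005] shift goal axes [ 2.11  -0.966 41.295] F [ 0.404 -0.109  0.024] w 0.055905619184719604
```

View pics/c6.png

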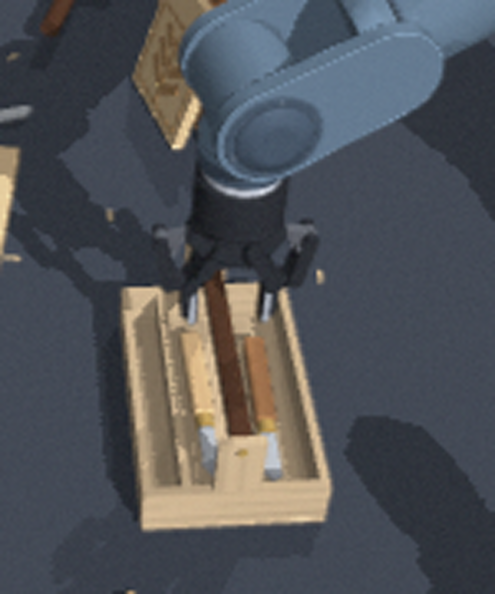

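The pads at (193,305) and (266,305) straddle the bar at x≈228, and both knives are in place. I'll lower and close.

Request:
play_rows --pt "1 -0.5 10 0 0 -0.003" --pt "1 -0.5 12 0 0 0" --pt "0 0 12 0 0 0" --pt "0 0 7 0 0 0" --pt "0 0 0 0 0 0" --pt "0 0 0 0 0 0"

```text
time: 20.37
tool_pos: [0.4901, 0.2435, 0.2594]
eef_rot: [0.67, 0.742, -0.001, 0.0]
ft_force: [0.7, 0.5, -0.6]
gripper_width: 0.0553
gripper_force: 0.0
```

Request:
play_rows --pt "0 0 0 0 0 0" --pt "0 0 0 0 0 0" --pt "0 0 0 0 0 0" --pt "0 0 0 0 0 0" --pt "0 0 0 0 0 0" --pt "0 0 0 0 0 0" --pt "0 0 0 0 0 0" --pt "0 0 0 0 0 0" --pt "0 0 0 0 0 0" --pt "0 0 0 0 0 0" --grip 0 --grip_force 100

```text
time: 21.2
tool_pos: [0.491, 0.2436, 0.2613]
eef_rot: [0.67, 0.742, 0.001, 0.002]
ft_force: [4.3, 0.5, 5.1]
gripper_width: 0.0163
gripper_force: 98.3
```

Request:
play_rows --pt "0 0 -1 0 0 0" --pt "0 0 -2 0 0 0" --pt "0 0 -3 0 0 0" --pt "0 0 -4 0 0 0" --pt "0 0 -5 0 0 0" --pt "0 0 -5 0 0 0" --pt "0 0 0 0 0 0" --pt "0 0 0 0 0 0" --pt "0 0 0 0 0 0"

```text
time: 21.95
tool_pos: [0.4902, 0.2435, 0.2803]
eef_rot: [0.67, 0.742, -0.0, 0.001]
ft_force: [-0.3, 0.0, -6.5]
gripper_width: 0.0165
gripper_force: 97.8
```

```bash
python3 - <<'E'
from h import *
goal((.4903,.2437,.205),6); print(ctrl.observe()["moment"])
E
```

```text
t 21.95 grasp now [0.49  0.243 0.125] shift cur axes [  0.018   0.169 -79.745] turn [ 0.001  0.002 -0.002] shift goal axes [  0.144   0.1   -79.745] F [-0.303  0.035 -6.506] w 0.016514473518553827
[-0.01   0.001  0.006]
```

Request:
play_rows --pt "0 0 -2 0 0 0" --pt "0 0 -4 0 0 0" --pt "0 0 -6 0 0 0" --pt "0 0 -8 0 0 0" --pt "0 0 -8 0 0 0" --pt "0 0 -8 0 0 0" --pt "0 0 -8 0 0 0" --pt "0 0 -8 0 0 0" --pt "0 0 -8 0 0 0" --pt "0 0 -8 0 0 0" --pt "0 0 -6 0 0 0" --pt "0 0 -4 0 0 0" --pt "0 0 -2 0 0 0" --pt "0 0 0 0 0 0" --pt "0 0 0 0 0 0" --pt "0 0 0 0 0 0" --pt "0 0 0 0 0 0" --pt "0 0 0 0 0 0"

```text
time: 23.45
tool_pos: [0.4901, 0.2437, 0.3599]
eef_rot: [0.67, 0.742, -0.0, 0.001]
ft_force: [-1.0, 0.3, -5.6]
gripper_width: 0.0163
gripper_force: 97.9
```

```bash
python3 - <<'E'
from h import *
import cv2
goal((.4903,.2437,.205),6); print(ctrl.observe()["moment"])
s=viewer.grab_frame("side")[:,:,::-1]
cv2.imwrite("pics/c7.png",cv2.resize(s[100:330,240:480],None,fx=2.6,fy=2.6,interpolation=2))
E
```

```text
t 23.45 grasp now [0.49  0.243 0.205] shift cur axes [ 0.027  0.181 -0.128] turn [ 0.     0.002 -0.002] shift goal axes [ 0.027  0.181 -0.128] F [-1.031  0.324 -5.623] w 0.016310652925877765
[0.016 0.007 0.051]
```

View pics/c7.png

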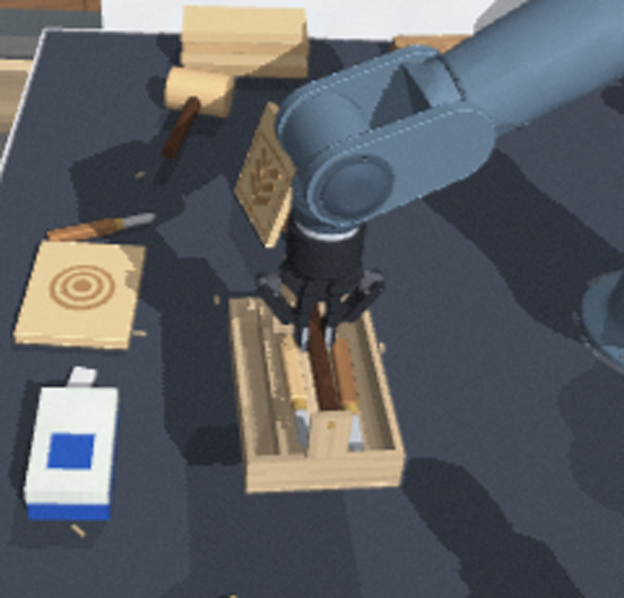

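The caddy is held about 100 mm up: its front lower corners, (248,490) and (400,483), have the same slope as before the lift. Both knives are in it, the panel is still leaning at (265,175), and the bystanders I can see look undisturbed. I'll hand it in.

```bash
python3 - <<'E'
from h import *
a=np.radians(6);c,s=np.cos(a),np.sin(a)
for x,y,o in((.08,.12,(240+248/2.6,100+490/2.6)),(-.08,.12,(240+400/2.6,100+483/2.6))):
    print(proj("side",(.4903+c*x-s*y,.2437+s*x+c*y,.1)),o)
print(workorder.sign_off())
E
```

```text
[333.99651795 287.79215683] (335.38461538461536, 288.46153846153845)
[392.64863878 285.18755509] (393.8461538461538, 285.7692307692308)
the job is handed in; nothing more can be done
None
```

I've handed the job in: the panel leans against the block's far side at roughly 16°, carved face out, and the caddy is held level by its bar about 10 cm up with both knives in it; the robot's clock read 23.5 s of the 54 s allowed.

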